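Slide the lid off the sink-cabinet box and put the tile scraper away

TASK

Open the white storage box: raise the knob end of its blue lid over the stop lip, slide the lid out along the grooves until it is clear, and set it down flat, knob up, on the black rubber mat. Then lower the red-handled tile scraper into the open box so that it lies flat on the bottom; set both down rather than dropping them, and leave the jar, bottle, cup, can and yellow pail lid where they are.

Things in the scene. Friction and masses are not known exactly. Their poses are not given: they have to be found in the camera images.
- box: White plastic box fixed to the table at its left or right, 190 (x) x 130 (y) x 66 mm high. Origin: centre of its underside; x runs along its length from the lip (knob) end at -x to the rear wall (66 mm high) at +x; z up. The lid leaves towards -x. The shut lid lies on the side walls' tops (runners, z = 50 mm) between cheeks 119 mm apart, only 56 mm high in front of x = 20 mm.
- box_rails (a point): Midway between the front ends of the two keeper rails (box frame x = 20 mm, y = 0, z = 60 mm). From x = 20 to 95 mm they cover the lid's long edges; they are 100 mm apart, at z = 60 to 66 mm. The 6 mm lid thus has 4 mm of vertical play in the grooves: shut, its front edge can be raised by at most about 10 mm.
- box_in (a point): Centre of the box's inner floor (box frame z = 5 mm). Clear space inside: x from -88 to 89 mm, y from -52 to 52 mm (between the keeper rails -50 to 50 mm).
- box_lip (a point): Top centre of the stop lip across the box's front end (box frame x = -91.5 mm, z = 55 mm): a ridge 7 mm thick, 5 mm above the runners, about 2 mm in front of the shut lid's front edge. The lid cannot slide out unless that edge is raised by more than 5 mm; once over, the lid's underside may rest and slide on the lip.
- lid: Loose blue plastic lid, 172 (x) x 116 (y) x 6 mm, about 110 g, with an orange knob on top near its front end. Origin: centre of its underside; shut, it has the box's axes (x to the rear) and lies centred on the box at z = 50 mm. Slid about 66 mm or more towards the box's -x, its rear edge is clear of the keeper rails and it can be lifted away.
- lid_knob (a point): Grip point on the orange knob, a block 30 (x) x 14 (y) x 26 mm high on the lid's upper face: on its middle line, 14 mm above that face (lid frame x = -52, y = 0, z = 20 mm). The knob's top is at lid z = 32 mm. Best pinched from above across its 14 mm width (lid y).
- lid_front (a point): Middle of the lower edge at the lid's front (knob) end, lid frame x = -86 mm.
- lid_rear (a point): Middle of the lower edge at the lid's rear end, lid frame x = +86 mm.
- mat: Black rubber mat, fixed flat on the table, 220 (x) x 160 (y) x 4 mm, on the side of the table where the box is not. Origin: centre of its underside; its top is at z = 4 mm.
- scraper: Loose ceramic-bladed tile scraper, 130 mm long, about 90 g, lying flat near the table's middle. Origin: under its middle, on the table; x runs from the handle's end (-65 mm) to the blade's edge (+65 mm), z up. Red handle 22 wide x 22 mm high, x = -65 to 25 mm; grey head 44 wide, 12 high, to x = 48 mm; white blade 50 mm wide, 2 to 6 mm up, to x = 65 mm.
- scraper_grip (a point): Point in the handle above which the scraper balances: scraper frame x = -5 mm, z = 12 mm; pinch across the 22 mm width (scraper y).
- jar: Bystander: glass jar with steel cap, 70 mm across, 100 mm high, behind the middle of the table. Origin: centre of its underside.
- cleaner: Bystander: green plastic bottle, 52 mm across, 150 mm high, near the jar. Origin: centre of its underside.
- cup: Bystander: steel cup, 72 mm across, 80 mm high, at the right. Origin: centre of its underside.
- can: Bystander: plain metal can, 66 mm across, 90 mm high, at the right. Origin: centre of its underside.
- pail_lid: Bystander: flat round yellow pail lid, 216 mm across, 14 mm high, at the left. Origin: centre of its underside.

How it is judged:
On the way, in this order (a step that is already met when the one before it is completed fails the run):
1. the lid's front edge is raised above the stop lip while its rear is still under the keeper rails (z of lid_front in the frame of box above 0.0555 m and x of lid_rear in the frame of box above 0.02 m), for 0.05 s.
2. the lid has slid out: its rear edge is in front of the keeper rails (x of lid_rear in the frame of box below 0.018 m), for 0.05 s.
3. the lid, still held, is lowered onto the mat (its centre over the mat, its underside within 15 mm of the mat) (x of lid in the frame of mat between -0.08 and 0.08 m and y of lid in the frame of mat between -0.06 and 0.06 m and z of lid in the frame of mat below 0.019 m and contact force between the fingers and lid above 0.3 N), for 0.05 s.
4. the scraper, still held, is lowered into the box (its underside below the box's runners) (z of scraper in the frame of box below 0.045 m and x of scraper in the frame of box between -0.07 and 0.07 m and y of scraper in the frame of box between -0.06 and 0.06 m and contact force between the fingers and scraper above 0.3 N), for 0.05 s.
At the end, for the whole second after the job is handed in: Lid flat (0.08 rad), knob up on the mat, its centre within 80 mm (mat x) and 60 mm (mat y) of the mat's; scraper flat (0.12 rad) on the box floor (underside under 12 mm above the box's, middle within 70 mm along, 60 mm across of the box's centre); both released and at rest (x of lid in the frame of mat between -0.08 and 0.08 m and y of lid in the frame of mat between -0.06 and 0.06 m and z of lid in the frame of mat below 0.008 m and angle between lid's own z axis and vertical below 0.08 rad and linear speed of each of lid, scraper below 0.02 m/s and z of scraper in the frame of box below 0.012 m and x of scraper in the frame of box between -0.07 and 0.07 m and y of scraper in the frame of box between -0.06 and 0.06 m and angle between scraper's own z axis and vertical below 0.12 rad); the robot touches nothing.
It fails at once if a bystander (jar, bottle, cup, can or pail lid) is moved by more than 40 mm or, if standing, tipped by more than 0.4 rad (distance of any of jar, cleaner, cup, can, pail_lid from where it was at the start of the episode above 0.04 m or angle between any of jar, cleaner, cup, can's own z axis and vertical above 0.4 rad).
It also fails if it takes over 58 s, if anything falls off the work surface, if the arm or the gripper's body presses on something with over 40 N, if the wrist force passes 120 N, or if a joint passes its speed limit or range.

ROBOT

A 6-joint arm with a two-finger parallel gripper is mounted at the origin on the work surface. World frame = base frame: x ahead of the robot, y to its left, z up, the work surface at z = 0. Lengths are in m, angles in rad, forces in N, time in s.
With the tool pointing down it reaches from about 0.35 to 0.975 m from the base axis. Payload 4.9 kg.
Tool frame: the origin (TCP) lies midway between the tips of the shut fingers; the grasp point (between the pads) lies 19 mm behind it; z points along the fingers, y is the direction in which the jaws open and shut (so a half turn about z gives the same grasp; the last joint's range is limited). The gripper opens to 85 mm and grips with 20 to 120 N. Pads are 22 mm wide; open, the fingers measure 114 mm over their backs; the gripper's body (76 mm by 85 mm) begins 54 mm behind the grasp point. The pads swing forward as they close: fully open they stand 13 mm farther back than shut.
Start: joints at [1.07, 0.053, 1.613, -0, 1.476, -0.119], TCP at [0.233, 0.58, 0.231] pointing down, gripper open.
Joint ranges: [-3.01, 3.01], [-1.01, 2.22], [0.06, 2.58], [-1.02, 4.17], [0.09, 2.62], [-3.14, 3.14]. Speed limits (rad/s): [2.57, 2.57, 3.14, 3.14, 3.14, 3.14].

INTERFACE

Orientations are given as a rotation vector (axis times angle).
In Python, from station import ctrl gives the robot as it stands.
- The arm moves only by the tool apply_moves, never from a script. Its argument "rows" is a list of rows, each a list of 6 numbers: the shift along the tool's x, y, z in cm, then the turn, a rotation vector about the tool's x, y, z in units of 5 degrees (1.0 is 5 degrees). In form: [[x, y, z, rx, ry, rz], ...]. A call has 1 to 20 rows; each row is the pose to reach, as a shift and turn from the pose measured when the call began, along the tool's axes at that moment; what a row does not reach only later rows make up. A row lasts 1/10 s, in which the tool goes at most 50 mm and 8.59 degrees, less where a joint would pass 70% of its speed; a pose out of reach is approached as far as the arm can. A call with a gripper value outside its range is refused whole. "grip" is the closure, from 0 (fully open) to 1 (shut), set as the call begins (left out, the last holds). The fingers move at their own pace and stop on an object; "squeeze" is the grip in N (left out, the last holds). Time passes only in rows, so rows that repeat a pose let the fingers close. It gives the time, the measured TCP pose, the force and the opening at its end, in the units of the state.
- ctrl.get_obs(): the state, without advancing time (a new reading comes with each control period).
- ctrl.get_image(name): name is "scene" or "top" or "wrist"; returns a dict with "color" (420x560x3 uint8, blue, green, red), "mtx" (3x3 intrinsics, pixels), "D" ([k1, k2, p1, p2, k3] as OpenCV has them; the pictures are not rectified), "rvec" (rotation vector, rad) and "tvec" (3), from world to camera coordinates, as OpenCV has them. Camera axes: x right, y down, z forward; pixel columns grow to the right and rows downward; lengths in m; the calibration is good to about 2 mm. A picture is of the moment at which its call begins. There is no depth.
- ctrl.finish_job(): hands the job in, once; it reports no verdict.
The state is a dict: "t": time; "q": joint angles; "dq": joint speeds; "effort": joint torques, N m; "tool_pos": TCP position; "tool_rot": TCP orientation; "contact_force": force on the tool from outside, world axes, zero at the start; "wrist_torque": the same for the moment, N m; "opening": finger opening in m.
Only numpy, scipy, OpenCV 4.12 (cv2) and the standard library are available. Lean on these libraries where they do the work, as an engineer would, in place of code of your own. Each camera call takes 0.05 s, during which the arm holds its last target.

## Working session

There is one attempt and no reset: what is moved stays moved. The work goes in short steps, Python scripts to look and compute and a tool call to move; the robot and the scene stay as the last step left them, time stands still between calls to the robot, and variables do not carry over. Pictures are saved under pics/ and viewed, and the job is handed in when it is done.

Besides the shell and the picture viewer there is one more tool, called after "Call:" as name(argument=value, ...) on one line, values as JSON. apply_moves: Moves the arm, as the interface text tells. Its arguments: {"type":"object","properties":{"rows":{"type":"array","items":{"type":"array","items":{"type":"number"}}},"grip":{"type":"number"},"squeeze":{"type":"number"}},"required":["rows"]}

```bash
ls; mkdir -p pics
python3 - <<'E'
from station import ctrl
import cv2
o=ctrl.get_obs();print({k:o[k] for k in('t','tool_pos','tool_rot','opening')})
for n in('scene','top'):
    i=ctrl.get_image(n);cv2.imwrite(f'pics/{n}0.png',i['color']);print(n,i['mtx'],i['D'],i['rvec'],i['tvec'])
E
```

```text
pics
{'t': 0.0, 'tool_pos': array([0.23253543, 0.5794482 , 0.23005726]), 'tool_rot': array([-5.95956685e-01, -3.08387211e+00,  3.06041958e-03]), 'opening': 0.08553016686192157}
scene [[438.31903681   0.         283.30917222]
 [  0.         438.31903681 209.54556082]
 [  0.           0.           1.        ]] [-0.0619928  0.         0.         0.         0.       ] [ 0.71551546  2.72807926 -0.95619437] [ 0.49169935 -0.1650472   1.52330659]
top [[450.0078033    0.         277.61404914]
 [  0.         450.0078033  211.01771047]
 [  0.           0.           1.        ]] [-0.13588135  0.          0.          0.          0.        ] [ 2.16878978 -2.17699872  0.11671081] [-0.02680573  0.58001228  1.63762294]
```

View pics/top0.png

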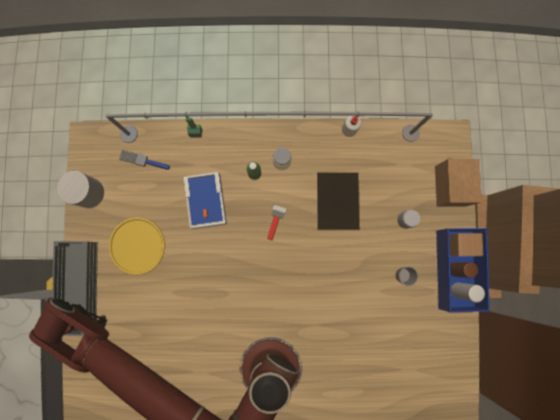

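View pics/scene0.png

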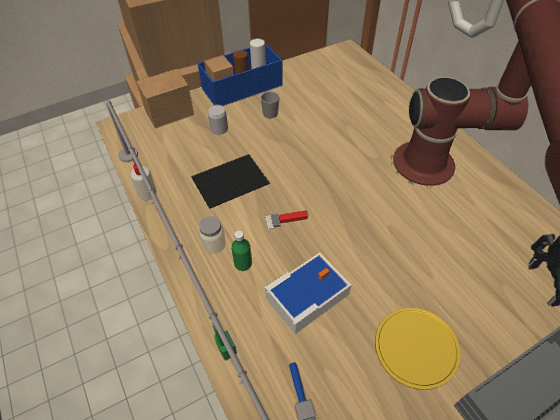

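The top view shows the box at about (205,200) with its knob at (206,213), on the robot's side. The mat is at (338,201). The scraper lies at about (276,222), with its head at (279,211).

```bash
cat > h.py <<'E'
import cv2,numpy as np
from scipy.spatial.transform import Rotation as R
from station import ctrl
def cast(im,px,z):
    p=cv2.undistortPoints(np.array(px,float).reshape(-1,1,2),im['mtx'],im['D']).reshape(-1,2)
    Rm=cv2.Rodrigues(im['rvec'])[0];t=np.ravel(im['tvec'])
    c=-Rm.T@t; d=np.c_[p,np.ones(len(p))]@Rm
    return c+d*((z-c[2])/d[:,2])[:,None]
def blob(im,lo,hi,roi,up=1):
    hsv=cv2.cvtColor(im['color'],cv2.COLOR_BGR2HSV)
    m=cv2.inRange(hsv,lo,hi); r=np.zeros_like(m); x0,y0,x1,y1=roi; r[y0:y1,x0:x1]=m[y0:y1,x0:x1]
    cs,_=cv2.findContours(r,cv2.RETR_EXTERNAL,cv2.CHAIN_APPROX_NONE)
    return max(cs,key=cv2.contourArea)
def rect(im,c,z):
    P=cast(im,c.reshape(-1,2),z)[:,:2]
    (cx,cy),(w,h),a=cv2.minAreaRect((P*1000).astype(np.float32))
    return cx,cy,w,h,a
def cen(im,c,z):
    m=cv2.moments(c);return cast(im,[[m['m10']/m['m00'],m['m01']/m['m00']]],z)[0]
E
python3 - <<'E'
from h import *
t=ctrl.get_image('top');s=ctrl.get_image('scene')
for n,i,rl,rm,rs in(('top',t,(175,160,235,240),(305,160,370,240),(262,200,292,245)),('scene',s,(260,250,355,335),(185,150,275,212),(262,205,312,232))):
    print(n)
    for nm,lo,hi,roi,z in(('lid',(105,120,60),(130,255,255),rl,.056),('knob',(2,150,120),(18,255,255),rl,.08),
      ('mat',(0,0,0),(179,255,50),rm,.004),('red',(0,170,90),(8,255,255),rs,.018),('red2',(172,170,90),(179,255,255),rs,.018)):
        try:
            c=blob(i,lo,hi,roi);print(nm,cv2.contourArea(c),cv2.boundingRect(c),np.round(rect(i,c,z),1),np.round(cen(i,c,z),4))
        except Exception as e:print(nm,e)
a=cv2.resize(t['color'][160:245,170:370],None,fx=4,fy=4,interpolation=cv2.INTER_NEAREST);cv2.imwrite('pics/tz.png',a)
b=cv2.resize(s['color'][150:340,180:360],None,fx=3,fy=3,interpolation=cv2.INTER_NEAREST);cv2.imwrite('pics/sz.png',b)
E
```

```text
top
lid 1132.0 (189, 176, 32, 48) [621.6 241.  164.1 106.2   8. ] [0.6178 0.2411 0.056 ]
knob 11.0 (204, 210, 3, 7) [568.5 232.7  21.8   7.2   0.7] [0.5685 0.2327 0.08  ]
mat float division by zero
red 76.5 (268, 217, 11, 22) [519.3 -11.   16.5  82.4  71.4] [ 0.5195 -0.0113  0.018 ]
red2 max() iterable argument is empty
scene
lid 2219.5 (271, 256, 75, 61) [623.8 240.8 169.5 114.8   7.9] [0.6232 0.2406 0.056 ]
knob 40.5 (319, 268, 10, 12) [577.2 236.4  37.   14.9  21.2] [0.5762 0.2362 0.08  ]
mat 2136.0 (192, 155, 77, 53) [ 627.5 -255.7  158.   215.5   90. ] [ 0.6303 -0.252   0.004 ]
red 184.5 (279, 211, 29, 12) [524.5  -7.2  31.8  87.3  72.3] [ 0.5251 -0.0082  0.018 ]
red2 float division by zero
```

View pics/tz.png

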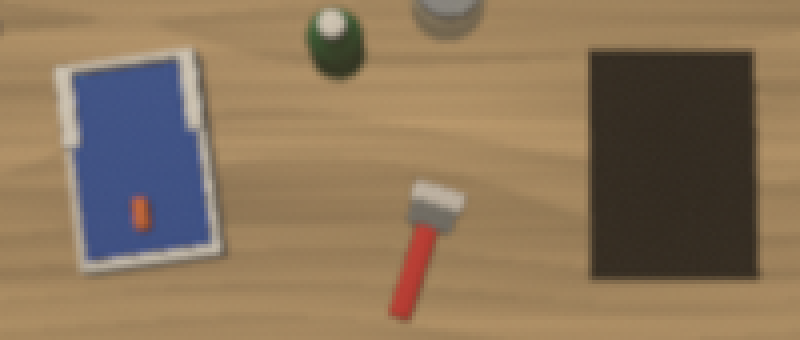

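View pics/sz.png

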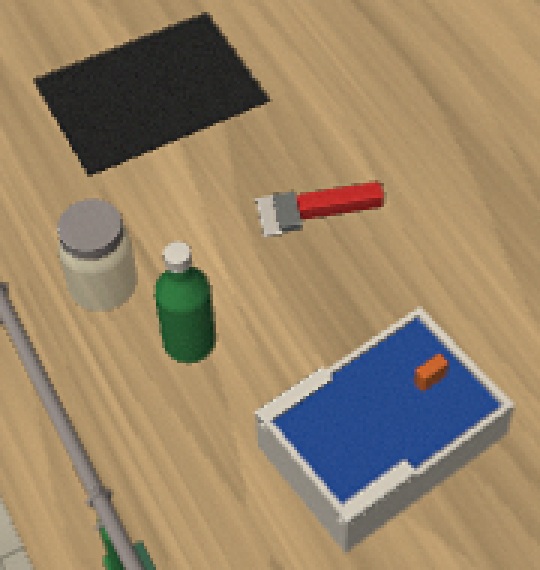

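```bash
cat >> h.py <<'E'
def down(yaw): # tool z down, tool y axis at world angle yaw+90
    y=np.array([-np.sin(yaw),np.cos(yaw),0]);z=np.array([0,0,-1.]);x=np.cross(y,z)
    return R.from_matrix(np.c_[x,y,z])
def near(yaw):
    o=ctrl.get_obs();R0=R.from_rotvec(o['tool_rot'])
    return min((down(yaw),down(yaw+np.pi)),key=lambda r:(R0.inv()*r).magnitude())
def go(p,Rt=None):
    o=ctrl.get_obs();R0=R.from_rotvec(o['tool_rot'])
    if Rt is None:Rt=R0
    d=R0.inv().apply(np.array(p)-o['tool_pos'])*100; r=(R0.inv()*Rt).as_rotvec()/np.deg2rad(5)
    print('row',np.round(np.r_[d,r],2))
E
python3 - <<'E'
from h import *
o=ctrl.get_obs();print(np.round(R.from_rotvec(o['tool_rot']).as_matrix(),3),o['t'],o['q'])
for y in(np.deg2rad(8),np.deg2rad(188)): go([.5705,.2338,.22],down(y))
E
```

```text
[[-0.928  0.373 -0.001]
 [ 0.373  0.928 -0.001]
 [ 0.    -0.001 -1.   ]] 0.2 [ 1.06996557e+00  5.31368242e-02  1.61377701e+00 -5.46167204e-06
  1.47598706e+00 -1.19011686e-01]
row [-4.423e+01 -1.951e+01  1.070e+00 -1.000e-02 -1.000e-02 -5.980e+00]
row [-4.423e+01 -1.951e+01  1.070e+00 -1.000e-02  2.000e-02  3.002e+01]
```

Call:
apply_moves(rows=[[-4, -1.8, 0, 0, 0, -0.6], [-8.5, -3.8, 0.2, 0, 0, -1.2], [-13, -5.8, 0.4, 0, 0, -1.8], [-17.5, -7.8, 0.5, 0, 0, -2.4], [-22, -9.7, 0.6, 0, 0, -3], [-26.5, -11.7, 0.7, 0, 0, -3.6], [-31, -13.7, 0.8, 0, 0, -4.2], [-35.5, -15.7, 0.9, 0, 0, -4.8], [-40, -17.7, 1, 0, 0, -5.4], [-43, -19, 1.05, 0, 0, -5.8], [-44.2, -19.5, 1.07, 0, 0, -5.98], [-44.2, -19.5, 1.07, 0, 0, -5.98], [-44.2, -19.5, 1.07, 0, 0, -5.98]], grip=0)

```text
t: 1.5
tool_pos: [0.5698, 0.2342, 0.2197]
tool_rot: [0.219, -3.132, 0.001]
contact_force: [0.6, 0.1, 0.1]
opening: 0.0854
```

Run:
```python
from h import *
i=ctrl.get_image('wrist');cv2.imwrite('pics/w1.png',i['color'])
t=ctrl.get_image('top')
o=ctrl.get_obs();print(o['t'],o['tool_pos'],np.round(R.from_rotvec(o['tool_rot']).as_matrix(),3))
for nm,lo,hi,z in(('lid',(105,120,40),(130,255,255),.056),('knobtop',(2,150,120),(18,255,255),.082)):
    c=blob(i,lo,hi,(0,0,560,420));print(nm,cv2.contourArea(c),cv2.boundingRect(c),np.round(rect(i,c,z),1),np.round(cen(i,c,z),4))
```

```text
1.6 [0.56943898 0.23486723 0.21991254] [[-0.99  -0.141 -0.001]
 [-0.141  0.99  -0.001]
 [ 0.001 -0.001 -1.   ]]
lid 14892.0 (226, 164, 114, 149) [623.  240.8 170.8 114.4   7.9] [0.613 0.239 0.056]
knobtop 312.0 (276, 189, 13, 28) [571.5 233.5  26.5  11.4   7.6] [0.5711 0.2333 0.082 ]
```

View pics/w1.png

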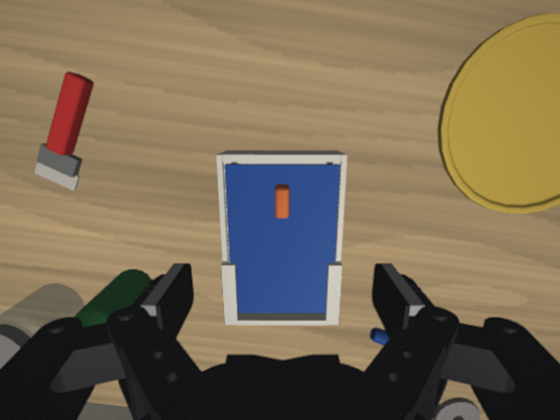

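The wrist view shows the box square below the gripper. The knob is at (282,202), which puts its grip at (0.5713, 0.2334) and the box yaw at 7.9°. I'll descend next.

Run:
```python
from h import *
go([.5713,.2334,.059],near(np.deg2rad(7.9)))
```

```text
row [-1.800e-01 -1.600e-01  1.609e+01 -1.000e-02 -1.000e-02  4.000e-02]
```

Call:
apply_moves(rows=[[-0.1, -0.1, 3, 0, 0, 0], [-0.18, -0.16, 7, 0, 0, 0.04], [-0.18, -0.16, 10.5, 0, 0, 0.04], [-0.18, -0.16, 13, 0, 0, 0.04], [-0.18, -0.16, 14.8, 0, 0, 0.04], [-0.18, -0.16, 15.8, 0, 0, 0.04], [-0.18, -0.16, 16.1, 0, 0, 0.04], [-0.18, -0.16, 16.1, 0, 0, 0.04], [-0.18, -0.16, 16.1, 0, 0, 0.04]])

```text
t: 2.5
tool_pos: [0.5722, 0.2339, 0.0605]
tool_rot: [-0.216, 3.133, -0.001]
contact_force: [1.1, -0.5, 0.3]
opening: 0.0854
```

Run:
```python
from h import *
go([.5713,.2334,.059],near(np.deg2rad(7.9)))
i=ctrl.get_image('wrist');cv2.imwrite('pics/w2.png',i['color'])
```

```text
row [ 0.09 -0.03  0.15 -0.01  0.02  0.  ]
```

View pics/w2.png

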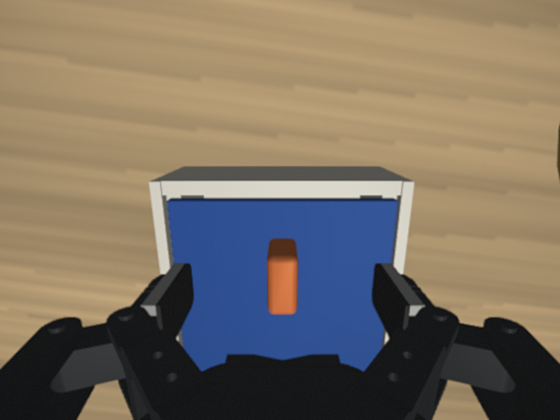

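The knob at (283,277) is centred between the open pads at (190,290) and (376,290), so I'll close.

Call:
apply_moves(rows=[[0.05, 0, 0.12, 0, 0, 0], [0.05, 0, 0.12, 0, 0, 0], [0.05, 0, 0.12, 0, 0, 0], [0.05, 0, 0.12, 0, 0, 0], [0.05, 0, 0.12, 0, 0, 0], [0.05, 0, 0.12, 0, 0, 0], [0.05, 0, 0.12, 0, 0, 0], [0.05, 0, 0.12, 0, 0, 0]], grip=1, squeeze=50)

```text
t: 3.35
tool_pos: [0.5719, 0.2338, 0.0595]
tool_rot: [-0.216, 3.132, -0.0]
contact_force: [0.3, 0.2, 0.9]
opening: 0.0131
```

Call:
apply_moves(rows=[[0, 0, -0.15, 0, 0.12, 0], [0, 0, -0.3, 0, 0.25, 0], [0, 0, -0.45, 0, 0.37, 0], [0, 0, -0.6, 0, 0.5, 0], [0, 0, -0.7, 0, 0.58, 0], [0, 0, -0.7, 0, 0.58, 0], [0, 0, -0.7, 0, 0.58, 0]])

```text
t: 4.05
tool_pos: [0.5718, 0.2337, 0.0663]
tool_rot: [0.213, -3.085, 0.006]
contact_force: [0.5, -0.9, -0.2]
opening: 0.0133
```

Run:
```python
from h import *
o=ctrl.get_obs();print(o['t'],o['contact_force'],o['wrist_torque'],o['opening']);print(np.round(R.from_rotvec(o['tool_rot']).as_matrix(),3))
i=ctrl.get_image('wrist');cv2.imwrite('pics/w3.png',i['color'])
```

```text
4.05 [ 0.51971032 -0.90443708 -0.18800468] [ 0.00521887 -0.1062707  -0.05483969] 0.013309512366915154
[[-0.989 -0.137 -0.049]
 [-0.137  0.991 -0.007]
 [ 0.049 -0.    -0.999]]
```

View pics/w3.png

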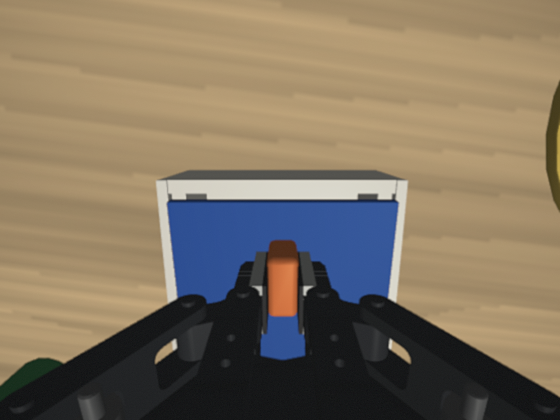

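The front edge is raised about 8 mm and the lid tilts with the gripper. Next I'll slide it out.

Call:
apply_moves(rows=[[0.5, 0, 0, 0, 0, 0], [1, 0, 0, 0, 0, 0], [1.5, 0, 0, 0, 0, 0], [2, 0, 0, 0, 0, 0], [2.5, 0, 0, 0, 0, 0], [3, 0, 0, 0, 0, 0], [3.5, 0, 0.02, 0, 0, 0], [4, 0, 0.04, 0, 0, 0], [4.5, 0, 0.06, 0, 0, 0], [5, 0, 0.08, 0, 0, 0], [5.5, 0, 0.1, 0, 0, 0], [6, 0, 0.11, 0, 0, 0], [6.5, 0, 0.13, 0, 0, 0], [7, 0, 0.15, 0, 0, 0], [7.5, 0, 0.15, 0, 0, 0], [8, 0, 0.15, 0, 0, 0], [8.5, 0, 0.15, 0, 0, 0], [9, 0, 0.15, 0, 0, 0], [9, 0, 0.15, 0, 0, 0], [9, 0, 0.15, 0, 0, 0]])

```text
t: 6.1
tool_pos: [0.4827, 0.2214, 0.0694]
tool_rot: [0.213, -3.086, 0.006]
contact_force: [-0.4, 1.1, -0.8]
opening: 0.0132
```

Run:
```python
from h import *
o=ctrl.get_obs();print(o['t'],o['contact_force'],o['wrist_torque'],o['opening'],o['tool_pos'])
i=ctrl.get_image('scene');cv2.imwrite('pics/s3.png',cv2.resize(i['color'][200:380,220:420],None,fx=3,fy=3))
```

```text
6.1 [-0.43199951  1.06358293 -0.75611671] [-0.03023153  0.02776261 -0.00124528] 0.013161504283383035 [0.48274252 0.22137534 0.06936043]
```

View pics/s3.png

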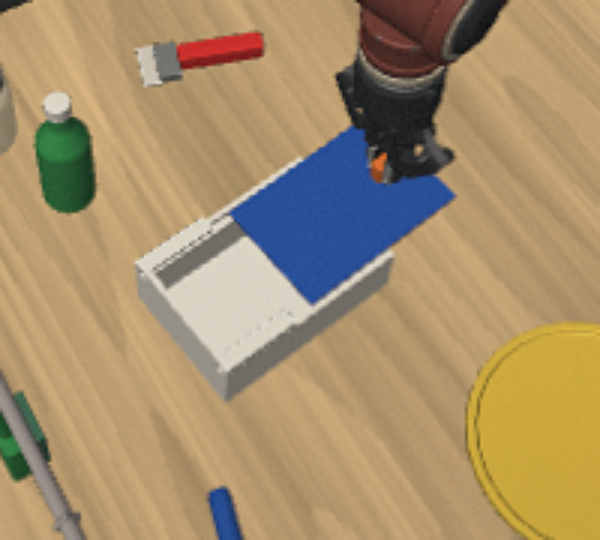

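Run:
```python
from h import *
t=ctrl.get_image('top')
x0,y0=305,160
g=cv2.cvtColor(t['color'],cv2.COLOR_BGR2GRAY)[160:245,305:370]
m=(g<75).astype(np.uint8)
c=max(cv2.findContours(m,0,1)[0],key=cv2.contourArea)+[305,160]
print(cv2.boundingRect(c),rect(t,c,.004))
print('bottle,jar base/top',cast(t,[[254,173],[282,160]],0),cast(t,[[252,167]],.15),cast(t,[[282,157]],.1))
print('cup,can',cast(t,[[408,219],[406,276]],0.08))
o=ctrl.get_obs()
go([.4827,.2214,.19],near(np.deg2rad(7.9)))
```

```text
(318, 173, 41, 56) (622.56640625, -258.1359558105469, 152.63119506835938, 211.33047485351562, 89.27664947509766)
bottle,jar base/top [[ 0.72860627  0.06008048  0.        ]
 [ 0.77870748 -0.04675915  0.        ]] [[0.72170881 0.06018243 0.15      ]] [[ 0.76801777 -0.04508886  0.1       ]]
cup,can [[ 0.54399838 -0.50234968  0.08      ]
 [ 0.33828902 -0.48944888  0.08      ]]
row [ 6.100e-01 -0.000e+00 -1.205e+01 -1.000e-02 -5.600e-01 -0.000e+00]
```

Call:
apply_moves(rows=[[0, 0, -1.5, 0, 0, 0], [0.1, 0, -4, 0, 0, 0], [0.3, 0, -7, 0, -0.2, 0], [0.5, 0, -10, 0, -0.4, 0], [0.6, 0, -12, 0, -0.56, 0], [0.6, 0, -12, 0, -0.56, 0], [0.6, 0, -12, 0, -0.56, 0]])

```text
t: 6.9
tool_pos: [0.4827, 0.2214, 0.1895]
tool_rot: [-0.216, 3.134, -0.001]
contact_force: [0.5, 0.2, -1.5]
opening: 0.0128
```

Run:
```python
from h import *
o=ctrl.get_obs();print(o['t'],o['opening'],o['q'],o['contact_force'])
go([.573,-.257,.19],down(np.pi))
go([.573,-.257,.19],near(0))
```

```text
6.9 0.012750364384600522 [ 2.90096504e-01 -1.44242519e-01  1.87394188e+00 -5.08672780e-04
  1.41164515e+00 -1.41829447e+00] [ 0.45715415  0.17984291 -1.49975201]
row [-2.380e+00 -4.862e+01 -3.000e-02 -1.000e-02 -1.000e-02 -3.442e+01]
row [-2.380e+00 -4.862e+01 -3.000e-02 -0.000e+00  0.000e+00  1.580e+00]
```

Call:
apply_moves(rows=[[-0.1, -1.5, 0, 0, 0, 0], [-0.2, -4, 0, 0, 0, 0.1], [-0.4, -7.5, 0, 0, 0, 0.25], [-0.6, -11, 0, 0, 0, 0.4], [-0.8, -15, 0, 0, 0, 0.5], [-1, -19, 0, 0, 0, 0.6], [-1.2, -23, 0, 0, 0, 0.75], [-1.4, -27, 0, 0, 0, 0.9], [-1.6, -31, 0, 0, 0, 1], [-1.8, -35, 0, 0, 0, 1.15], [-2, -39, 0, 0, 0, 1.3], [-2.2, -42.5, 0, 0, 0, 1.4], [-2.3, -45.5, 0, 0, 0, 1.5], [-2.4, -47.5, 0, 0, 0, 1.58], [-2.4, -48.6, 0, 0, 0, 1.58], [-2.4, -48.6, 0, 0, 0, 1.58], [-2.4, -48.6, 0, 0, 0, 1.58], [-2.4, -48.6, 0, 0, 0, 1.58]])

```text
t: 8.7
tool_pos: [0.5731, -0.2555, 0.1896]
tool_rot: [-0.002, 3.142, 0.0]
contact_force: [0.1, -0.2, -1.5]
opening: 0.0131
```

Run:
```python
from h import *
o=ctrl.get_obs();print(o['t'],o['opening'],o['q'],o['contact_force'])
go([.573,-.257,.06],near(0))
i=ctrl.get_image('scene');cv2.imwrite('pics/s4.png',i['color'])
i=ctrl.get_image('wrist');cv2.imwrite('pics/w4.png',i['color'])
```

```text
8.7 0.013093626310781491 [-5.37955329e-01  8.65932220e-02  1.64777333e+00  1.53815453e-04
  1.40724108e+00 -2.10995372e+00] [ 0.06189196 -0.23931984 -1.47657081]
row [ 1.000e-02 -1.500e-01  1.296e+01  0.000e+00  0.000e+00  1.000e-02]
```

View pics/s4.png

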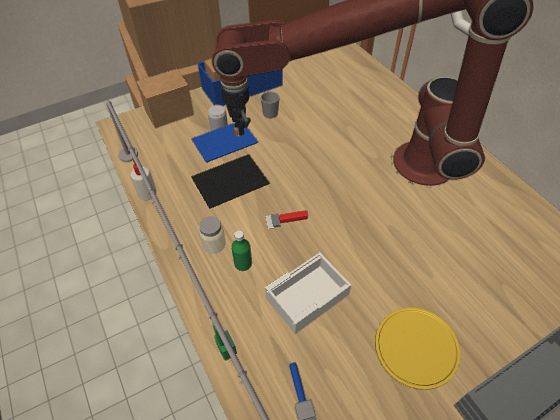

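View pics/w4.png

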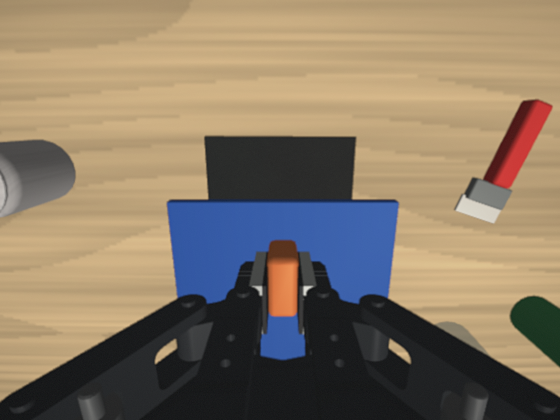

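The scene and wrist views show the lid level, at about (225,140) in the scene, and above the mat. The empty box is open. Lowering comes next.

Call:
apply_moves(rows=[[0, -0.05, 2, 0, 0, 0], [0, -0.1, 5, 0, 0, 0], [0, -0.1, 8.5, 0, 0, 0], [0, -0.1, 11.5, 0, 0, 0], [0, -0.1, 14, 0, 0, 0], [0, -0.1, 15.8, 0, 0, 0], [0, -0.1, 16.6, 0, 0, 0], [0, -0.1, 17.1, 0, 0, 0], [0, -0.1, 17.4, 0, 0, 0], [0, -0.1, 17.5, 0, 0, 0], [0, -0.1, 17.5, 0, 0, 0], [0, -0.1, 17.5, 0, 0, 0]])

```text
t: 10.0
tool_pos: [0.5739, -0.257, 0.0157]
tool_rot: [-0.002, 3.14, -0.002]
contact_force: [0.2, -0.5, -1.4]
opening: 0.013
```

Call:
apply_moves(rows=[[0, 0, 0.1, 0, 0, 0], [0, 0, 0.2, 0, 0, 0], [0, 0, 0.25, 0, 0, 0], [0, 0, 0.25, 0, 0, 0], [0, 0, 0.25, 0, 0, 0]])

```text
t: 10.5
tool_pos: [0.574, -0.2571, 0.0135]
tool_rot: [-0.002, 3.14, -0.002]
contact_force: [-0.2, 0.1, 1.3]
opening: 0.0129
```

The vertical force went from -1.4 to +1.3 N, so the lid is resting on the mat. I'll release it.

Call:
apply_moves(rows=[[0, 0, 0, 0, 0, 0], [0, 0, 0, 0, 0, 0], [0, 0, 0, 0, 0, 0], [0, 0, 0, 0, 0, 0], [0, 0, 0, 0, 0, 0], [0, 0, -0.5, 0, 0, 0], [0, 0, -2, 0, 0, 0], [0, 0, -5, 0, 0, 0], [0, 0, -9, 0, 0, 0], [0, 0, -13, 0, 0, 0], [0, 0, -16, 0, 0, 0], [0, 0, -18, 0, 0, 0], [0, 0, -18, 0, 0, 0]], grip=0)

```text
t: 11.8
tool_pos: [0.5759, -0.2582, 0.1998]
tool_rot: [-0.002, 3.131, -0.01]
contact_force: [0.9, -0.2, 0.1]
opening: 0.0851
```

Run:
```python
from h import *
o=ctrl.get_obs();print(o['t'],o['opening'])
i=ctrl.get_image('wrist');cv2.imwrite('pics/w5.png',i['color'])
c=blob(i,(105,120,40),(130,255,255),(0,0,560,420));print('lid',rect(i,c,.01))
t=ctrl.get_image('top');s=ctrl.get_image('scene')
for im,roi in((t,(262,200,292,245)),(s,(262,205,312,232)),(i,(400,50,560,240))):
    c=blob(im,(0,170,60),(9,255,255),roi);print('red',cv2.contourArea(c),rect(im,c,.015))
```

```text
11.8 0.0850880248913966
lid (625.92822265625, -257.3016357421875, 171.92298889160156, 117.43325805664062, 0.047536108642816544)
red 76.0 (519.4448852539062, -10.955333709716797, 16.508127212524414, 82.53358459472656, 71.43819427490234)
red 192.5 (523.3380737304688, -9.205516815185547, 31.879751205444336, 87.6090316772461, 72.2861328125)
red 2243.0 (521.6423950195312, -13.94350814819336, 30.932680130004883, 89.21739959716797, 71.97561645507812)
```

View pics/w5.png

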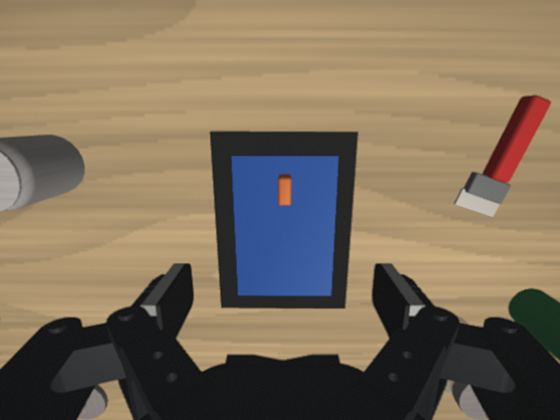

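The wrist view shows the lid centred on the mat: lid at (285,226), and it measures (0.626,-0.257) flat. Next is the scraper.

Run:
```python
from h import *
go([.5345,-.0155,.19],near(np.deg2rad(-18)))
```

```text
row [ 3.830e+00  2.411e+01  2.400e-01 -0.000e+00  1.000e-02  3.610e+00]
```

Call:
apply_moves(rows=[[0.3, 2, 0, 0, 0, 0.3], [0.9, 5.5, 0, 0, 0, 0.8], [1.5, 9.5, 0, 0, 0, 1.4], [2.2, 13.5, 0, 0, 0, 2], [2.8, 17.5, 0, 0, 0, 2.6], [3.4, 21, 0.1, 0, 0, 3.2], [3.8, 23.5, 0.2, 0, 0, 3.6], [3.8, 24.1, 0.2, 0, 0, 3.6], [3.8, 24.1, 0.2, 0, 0, 3.6], [3.8, 24.1, 0.2, 0, 0, 3.6]])

```text
t: 12.95
tool_pos: [0.5346, -0.0163, 0.1896]
tool_rot: [-0.49, -3.103, 0.001]
contact_force: [-0.2, 0.4, -0.5]
opening: 0.0854
```

Run:
```python
from h import *
i=ctrl.get_image('wrist');cv2.imwrite('pics/w6.png',i['color'])
o=ctrl.get_obs();print(o['t'],o['tool_pos'])
c=blob(i,(0,170,60),(9,255,255),(150,50,400,300));print('red',cv2.boundingRect(c),rect(i,c,.022),rect(i,c,.011))
```

```text
13.0 [ 0.53475424 -0.01656421  0.18984766]
red (273, 138, 20, 84) (521.7551879882812, -12.112064361572266, 20.248441696166992, 86.34810638427734, 71.9958267211914) (523.6660766601562, -12.743803024291992, 20.965972900390625, 89.4079818725586, 71.99578094482422)
```

View pics/w6.png

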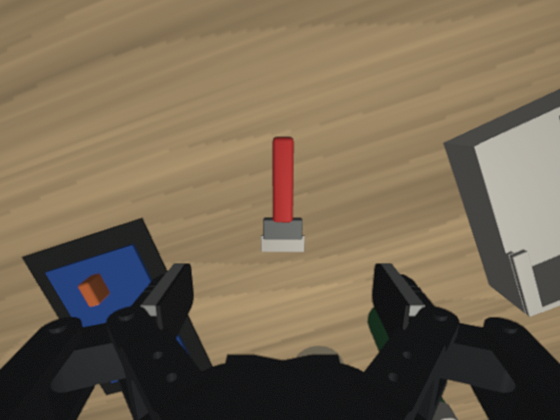

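The scraper lies straight in line with the tool, with its handle at (283,180) midway between the pads. I'll descend.

Run:
```python
from h import *
go([.5363,-.0167,.004],near(np.deg2rad(-18)))
```

```text
row [-1.500e-01  5.000e-02  1.858e+01 -1.000e-02  0.000e+00  0.000e+00]
```

Call:
apply_moves(rows=[[-0.1, 0, 2, 0, 0, 0], [-0.15, 0.05, 6, 0, 0, 0], [-0.15, 0.05, 10, 0, 0, 0], [-0.15, 0.05, 13.5, 0, 0, 0], [-0.15, 0.05, 16, 0, 0, 0], [-0.15, 0.05, 17.5, 0, 0, 0], [-0.15, 0.05, 18.3, 0, 0, 0], [-0.15, 0.05, 18.55, 0, 0, 0], [-0.15, 0.05, 18.55, 0, 0, 0], [-0.15, 0.05, 18.55, 0, 0, 0]])

```text
t: 14.0
tool_pos: [0.5376, -0.0169, 0.0059]
tool_rot: [0.491, 3.1, -0.001]
contact_force: [0.1, 0.8, -0.4]
opening: 0.0858
```

Run:
```python
from h import *
go([.5363,-.0167,.004],near(np.deg2rad(-18)))
```

```text
row [ 0.13 -0.02  0.19 -0.    0.03  0.  ]
```

Call:
apply_moves(rows=[[0.1, 0, 0.2, 0, 0, 0], [0.1, 0, 0.2, 0, 0, 0], [0.1, 0, 0.2, 0, 0, 0], [0.1, 0, 0.2, 0, 0, 0], [0.1, 0, 0.2, 0, 0, 0], [0.1, 0, 0.2, 0, 0, 0], [0.1, 0, 0.2, 0, 0, 0]], grip=1, squeeze=50)

```text
t: 14.7
tool_pos: [0.537, -0.0167, 0.0042]
tool_rot: [0.49, 3.1, -0.001]
contact_force: [-0.1, -0.2, 2.7]
opening: 0.0208
```

Run:
```python
from h import *
i=ctrl.get_image('wrist');cv2.imwrite('pics/w7.png',i['color'])
go([.5363,-.0167,.004],near(np.deg2rad(-18)))
```

```text
row [ 0.06 -0.02  0.02 -0.    0.04  0.  ]
```

View pics/w7.png

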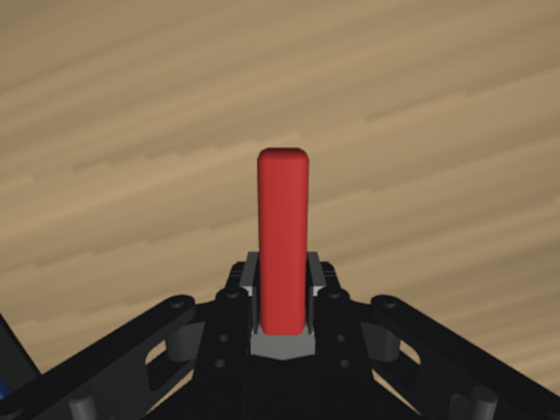

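Call:
apply_moves(rows=[[0, 0, -0.5, 0, 0, 0], [0, 0, -2, 0, 0, 0], [0, 0, -5, 0, 0, 0], [0, 0, -9, 0, 0, 0], [0, 0, -13, 0, 0, 0], [0, 0, -15.5, 0, 0, 0], [0, 0, -16, 0, 0, 0], [0, 0, -16, 0, 0, 0]])

```text
t: 15.55
tool_pos: [0.5369, -0.0165, 0.1653]
tool_rot: [0.49, 3.098, -0.001]
contact_force: [0.2, -0.3, -1.7]
opening: 0.0208
```

Run:
```python
from h import *
o=ctrl.get_obs();print(o['t'],o['opening'],o['contact_force'],o['wrist_torque'],o['q'])
i=ctrl.get_image('scene');cv2.imwrite('pics/s8.png',cv2.resize(i['color'][100:300,180:380],None,fx=3,fy=3))
i=ctrl.get_image('wrist');cv2.imwrite('pics/w8.png',i['color'])
go([.618,.2401,.164],near(np.deg2rad(7.9)))
# box rim from wrist later
```

```text
15.55 0.020805896114643795 [ 0.21993591 -0.3156193  -1.72286992] [ 0.00392561 -0.03679503  0.05145231] [-1.69017945e-01 -1.11727676e-01  1.88591396e+00 -7.40883540e-04
  1.36187413e+00 -1.42589729e+00]
row [ 4.000e-02  2.694e+01 -2.000e-01 -1.000e-02 -0.000e+00 -5.180e+00]
```

View pics/s8.png

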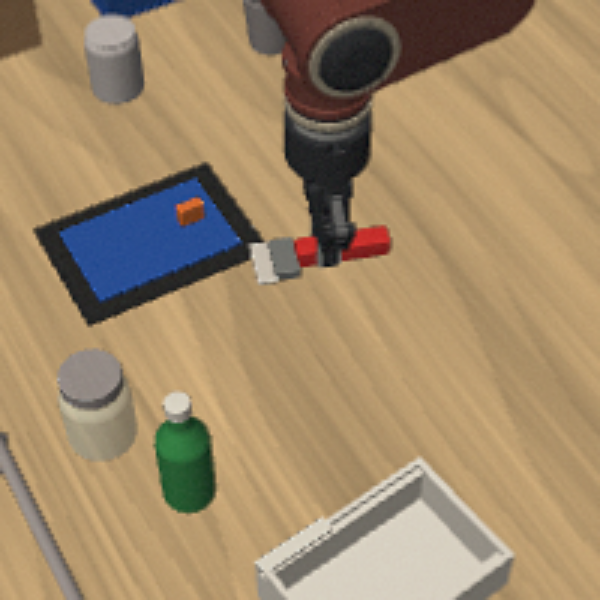

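View pics/w8.png

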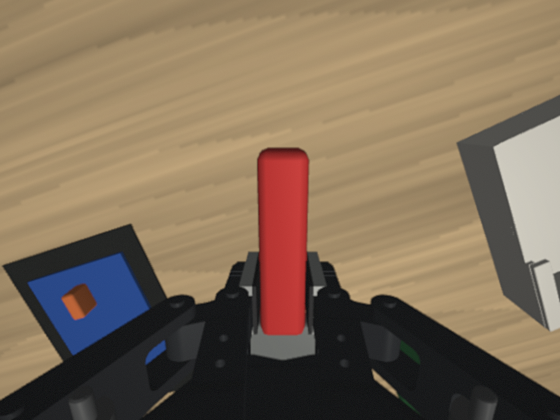

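The wrist picture matches the one at the grasp, with the handle at (283,240), so the scraper hasn't slipped and hangs level. I'll carry it over the box.

Call:
apply_moves(rows=[[0, 1.5, 0, 0, 0, -0.2], [0, 4, -0.1, 0, 0, -0.7], [0, 7.5, -0.2, 0, 0, -1.3], [0, 11, -0.2, 0, 0, -2], [0, 14.5, -0.2, 0, 0, -2.7], [0, 18, -0.2, 0, 0, -3.4], [0, 21, -0.2, 0, 0, -4], [0, 24, -0.2, 0, 0, -4.6], [0, 26, -0.2, 0, 0, -5], [0, 26.9, -0.2, 0, 0, -5.18], [0, 26.9, -0.2, 0, 0, -5.18], [0, 26.9, -0.2, 0, 0, -5.18], [0, 26.9, -0.2, 0, 0, -5.18]])

```text
t: 16.95
tool_pos: [0.618, 0.2387, 0.1637]
tool_rot: [0.215, -3.133, 0.002]
contact_force: [0.8, 0.5, -1.2]
opening: 0.0208
```

Run:
```python
from h import *
o=ctrl.get_obs();print(o['t'],o['opening'],o['contact_force'])
i=ctrl.get_image('wrist');cv2.imwrite('pics/w9.png',i['color'])
go([.618,.2401,.0145],near(np.deg2rad(7.9)))
```

```text
16.95 0.020750827615129874 [ 0.77511433  0.51294055 -1.24777215]
row [-2.000e-02  1.600e-01  1.494e+01 -1.000e-02 -1.000e-02 -1.000e-02]
```

View pics/w9.png

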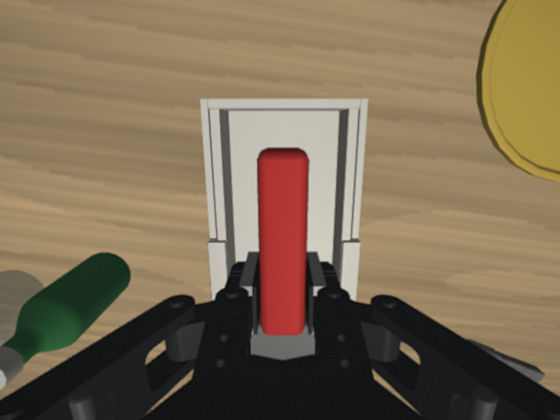

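The scraper is aligned with the box's inside, with the floor showing evenly on both sides between columns 230 and 340. I'll lower it.

Call:
apply_moves(rows=[[0, 0.05, 1.5, 0, 0, 0], [0, 0.12, 4, 0, 0, 0], [0, 0.12, 7, 0, 0, 0], [0, 0.12, 9.5, 0, 0, 0], [0, 0.12, 11.5, 0, 0, 0], [0, 0.12, 13, 0, 0, 0], [0, 0.12, 14, 0, 0, 0], [0, 0.12, 14.6, 0, 0, 0], [0, 0.12, 14.9, 0, 0, 0], [0, 0.12, 15, 0, 0, 0], [0, 0.12, 15, 0, 0, 0], [0, 0.12, 15, 0, 0, 0]])

```text
t: 18.2
tool_pos: [0.6185, 0.2399, 0.0149]
tool_rot: [-0.215, 3.133, -0.001]
contact_force: [0.4, 0.4, -1.9]
opening: 0.0209
```

Call:
apply_moves(rows=[[0, 0, 0.15, 0, 0, 0], [0, 0, 0.3, 0, 0, 0], [0, 0, 0.45, 0, 0, 0], [0, 0, 0.55, 0, 0, 0], [0, 0, 0.6, 0, 0, 0], [0, 0, 0.6, 0, 0, 0], [0, 0, 0.6, 0, 0, 0]])

```text
t: 18.9
tool_pos: [0.6186, 0.2399, 0.0092]
tool_rot: [-0.215, 3.133, -0.001]
contact_force: [-2.6, -0.3, 3.1]
opening: 0.0207
```

The scraper is on the floor, with the force up 5 N. I'll open only partly so the fingers stay clear of the walls.

Call:
apply_moves(rows=[[0, 0, 0, 0, 0, 0], [0, 0, 0, 0, 0, 0], [0, 0, 0, 0, 0, 0], [0, 0, 0, 0, 0, 0], [0, 0, 0, 0, 0, 0], [0, 0, 0, 0, 0, 0]], grip=0.55)

```text
t: 19.5
tool_pos: [0.6186, 0.2399, 0.0091]
tool_rot: [-0.215, 3.133, -0.001]
contact_force: [-0.6, 0.4, 0.7]
opening: 0.0387
```

Call:
apply_moves(rows=[[0, 0, -0.5, 0, 0, 0], [0, 0, -2, 0, 0, 0], [0, 0, -4.5, 0, 0, 0], [0, 0, -8, 0, 0, 0], [0, 0, -12, 0, 0, 0], [0, 0, -16, 0, 0, 0], [0, 0, -19, 0, 0, 0], [3, 0, -20, 0, 0, 0], [7, 0, -20, 0, 0, 0], [10, 0, -20, 0, 0, 0], [10, 0, -20, 0, 0, 0], [10, 0, -20, 0, 0, 0]])

```text
t: 20.7
tool_pos: [0.5194, 0.2265, 0.2106]
tool_rot: [-0.215, 3.13, -0.0]
contact_force: [0.5, 0.2, 0.3]
opening: 0.0385
```

Run:
```python
from h import *
o=ctrl.get_obs();print(o['t'],o['opening'],o['contact_force'],o['tool_pos'])
s=ctrl.get_image('scene');cv2.imwrite('pics/s10.png',s['color'])
i=ctrl.get_image('wrist');cv2.imwrite('pics/w10.png',i['color'])
for im,roi in((i,(0,0,560,420)),(s,(260,240,360,340))):
    c=blob(im,(0,170,60),(9,255,255),roi);x=np.array(rect(im,c,.024));print('red',x)
    d=x[:2]-[622.8,240.8];print('handle centre in box',R.from_euler('z',-7.9,degrees=True).apply([*d,0]))
c=blob(s,(105,120,40),(130,255,255),(185,150,275,212));print('lid',rect(s,c,.01))
```

```text
20.7 0.038537449615733035 [0.51798116 0.23857204 0.32820033] [0.51943627 0.22651091 0.21059025]
red [601.94256592 237.36656189  89.9644928   20.67582893   7.79778481]
handle centre in box [-21.13139318  -0.53411238   0.        ]
red [605.16845703 240.53189087  87.62727356  23.01247787   8.12887287]
handle centre in box [-17.5010603    2.15779479   0.        ]
lid (627.6570434570312, -254.7562255859375, 173.91392517089844, 120.6712646484375, 0.24903376400470734)
```

View pics/w10.png

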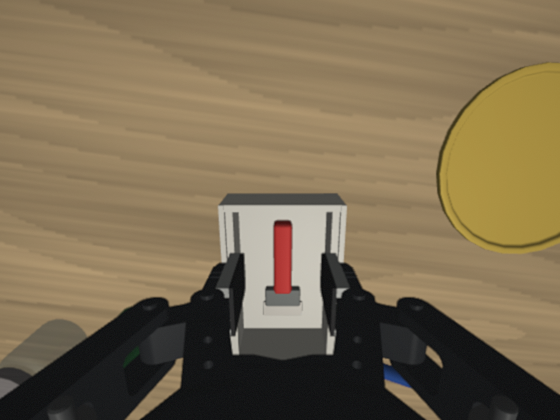

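View pics/s10.png

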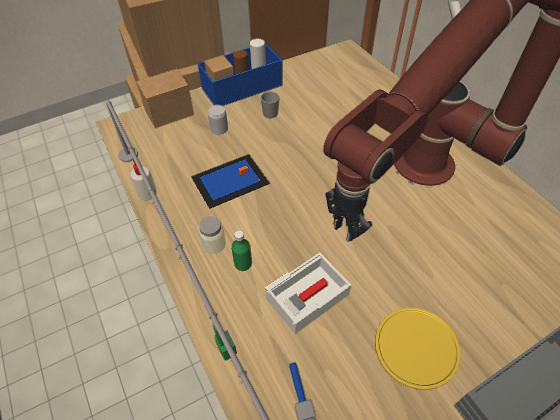

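The lid is flat on the mat at (230,180), and the scraper is flat and centred in the box at (310,292). The bystanders are where they were and the arm is clear, so I'll hand in.

```bash
python3 -c "
from station import ctrl
print(ctrl.finish_job())"
```

```text
the job is handed in; nothing more can be done
None
```

I opened the box, set the lid on the mat and laid the scraper in the box, then handed the job in at about 20.8 s of the 58 s allowed. No verdict was reported.

- **Lid:** I pinched the knob, tilted its front over the lip (about 8 mm, worked out from the tool pose), slid it out 90 mm and set it down until the force showed contact. My last check put its centre about 3 mm from the mat's centre. It looked flat with the knob up.
- **Scraper:** I picked it up at its balance point without it slipping and lowered it until the force rose by about 5 N. I opened the fingers only to 39 mm, to keep them off the walls. The last check put it within about 3 mm of the box's centre, in line with the box and looking flat on the floor.
- **Bystanders and arm:** In the last picture the bystanders looked unmoved; I judged this by eye rather than measuring it. The gripper was free, about 0.2 m above the table.

No check failed. The two camera views differed by about 3–4 mm on the scraper's position, well within the tolerance.

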